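# Sort the turning blanks on the lathe bench

## Robot

A 6-joint arm with a two-finger parallel gripper is mounted at the origin on the work surface. World frame = base frame: x ahead of the robot, y to its left, z up, the work surface at z = 0. Lengths are in mm, angles in rad, forces in N, time in s.
With the tool pointing down it reaches from about 350 to 975 mm from the base axis. Payload 7.1 kg.
Tool frame: the origin (TCP) lies between the finger pads; the fingertips stand 14 mm ahead of it and the grasp point (between the pads) lies 5 mm behind it; z points along the fingers, y is the line along which they close (so a half turn about z gives the same grasp; the last joint's range is limited). The gripper opens to 88 mm and grips with 3 to 60 N. Pads are 20 mm wide; open, the fingers measure 115 mm over their backs; the gripper's body (75 mm by 178 mm) begins 61 mm behind the grasp point.
Start: joints at [1.283, 0.423, 1.63, -0, 1.089, -0.019], TCP at [165.953, 602.548, 236.675] pointing down, gripper open.
Joint ranges: [-3, 3], [-0.9, 2.11], [0.09, 2.58], [-1.31, 4.45], [0.11, 2.69], [-2.54, 2.54]. Speed limits (rad/s): [2.39, 2.39, 3.01, 3.14, 3.14, 3.14].

## Interface

Orientations are given as a rotation vector (axis times angle).
In Python, from workcell import ctrl gives the robot as it stands. The module is installed in compiled form; this text tells all that it offers.
- The arm moves only by the tool servo_tool, never from a script. Its argument "plan" is a list of rows, each a list of 3 entries, a list of its own where there are three numbers: the closure, from 0 (fully open) to 1 (shut), then the shift along the world's x, y, z in mm, then the turn about the world's z in degrees. In form: [[hand, [x, y, z], yaw], ...]. A call has 1 to 10 rows; each row is the pose to reach, as a shift and turn from the pose commanded when the call began; what a row does not reach only later rows make up. A row lasts 1/12 s, in which the tool goes at most 41.7 mm and 7.16 degrees, less where a joint would pass 70% of its speed; a pose out of reach is approached as far as the arm can. A call with a gripper value outside its range is refused whole. The fingers move at their own pace and stop on an object; the grip force is fixed at half the most. Time passes only in rows, so rows that repeat a pose let the fingers close. It gives the time, the measured TCP pose, the force, the opening and the grip force at its end, in the units of the state.
- ctrl.get_obs(): the state, without advancing time (a new reading comes with each control period).
- ctrl.get_image(name): name is "scene" or "top" or "wrist"; returns the picture (400x640x3 uint8, blue, green, red); there is no depth.
- ctrl.camera_info(name): a dict with "fovy" (degrees; the focal length in pixels is half the picture's height over the tangent of half this angle, whatever the lens; pixels are square), "cx", "cy" (the principal point, pixels), "rvec" (rotation vector, rad) and "tvec" (3), from world to camera coordinates, as OpenCV has them; the wrist camera has in their place "T_tool_cam" (4x4, takes a point from camera to tool coordinates, whose origin is the TCP and whose axes are the flange's). Camera axes: x right, y down, z forward; pixel columns grow to the right and rows downward; lengths in mm; the calibration is good to about 2 mm. A picture is of the moment at which its call begins: read the wrist's pose just before it. camera_info takes no time and is no camera call.
- ctrl.close_job(): hands the job in; it is judged then, once.
The state is a dict: "t": time; "qpos": joint angles; "qvel": joint speeds; "joint_torque": joint torques, N m; "ee_pos": TCP position; "orientation": TCP orientation; "ft_force": force on the tool from outside, world axes, zero at the start; "moment": the same for the moment, N m; "width": finger opening in mm; "grasp_force": force on a finger pad.
Only numpy, scipy, OpenCV 4.12 (cv2) and the standard library are available. Lean on these libraries where they do the work, as an engineer would, in place of code of your own. Each camera call takes 0.05 s, during which the arm holds its last target. There are 200 camera calls.

## Task

Sort the loose wooden pieces on the lathe bench: lay both square pen blanks flat in the rectangular tray, side by side and lengthwise along it; stand both round stopper blanks upright on the floor of the round tray; and seat the turned ball in the ring stand, foot down. Leave the jar and the paper cup standing where they are.

Things in the scene. Friction and masses are not known exactly. Their poses are not given: they have to be found in the camera images.
- pen_blank_1: Pen blank: a plain brown wooden bar of square section, 100 x 20 x 20 mm, lying on the bench (about 30 g). One of two alike. Origin at its centre (10 mm above what it lies on); x along its length.
- pen_blank_2: Pen blank: a plain brown wooden bar of square section, 100 x 20 x 20 mm, lying on the bench (about 30 g). One of two alike. Origin at its centre (10 mm above what it lies on); x along its length.
- stopper_blank_1: Bottle-stopper blank: a plain brown wooden round, 36 mm in diameter and 50 mm high, standing on end (about 40 g). One of two alike. Origin at the centre of its underside, z up along its axis.
- stopper_blank_2: Bottle-stopper blank: a plain brown wooden round, 36 mm in diameter and 50 mm high, standing on end (about 40 g). One of two alike. Origin at the centre of its underside, z up along its axis.
- turned_ball: Turned ball: a plain brown wooden ball 56 mm in diameter (about 65 g) with a small flat foot, 22 mm across, on which it stands. Origin at the centre of the foot, z up; the ball's centre is 25.7 mm above the origin, its top 53.7 mm.
- pen_tray: Pen tray: the shallow rectangular plywood tray, fixed to the bench. Outside 114 (x) x 160 (y, its long side) x 12 mm high, rim 5 mm thick; inside 104 x 150 mm, inner floor 5 mm above its underside, so the rim stands 7 mm above the floor. Origin at the centre of its underside.
- round_tray: Round tray: the shallow round grey tray, fixed to the bench. 138 mm outside diameter, 12 mm high, rim 5 mm thick; inner floor 128 mm across, 5 mm above its underside. Origin at the centre of its underside.
- ring_stand: Ring stand: a grey ring, fixed to the bench, 72 mm outside and 44 mm inside diameter, 14 mm high, open in the middle. The ball sits in its mouth with its foot about 5.6 mm above the bench. Origin at the centre of its underside.
- wax_jar: Bystander: a closed jar with a black cap, about 52 mm in diameter and 70 mm high, standing loose on the bench. Origin at the centre of its underside.
- paper_cup: Bystander: an open paper cup, 64 mm across the rim and 78 mm high, standing loose on the bench. Origin at the centre of its underside.
Things that resemble listed ones, but are neither listed nor needed, are in the scene too. What is shaped like the pen_blank_2 but green is not meant. What is shaped like the stopper_blank_2 but purple is not meant.

How it is judged:
By the outcome, as a careful person would: the job done as asked, in the order asked, and still so for the second after the job is handed in, with the robot touching nothing.
It also fails if it takes over 134 s, if anything falls off the work surface, if the arm or the gripper's body presses on something with over 40 N, if the wrist force passes 120 N, or if a joint passes its speed limit or range.

## Working session

There is one attempt and no reset: what is moved stays moved. The work goes in short steps, Python scripts to look and compute and a tool call to move; the robot and the scene stay as the last step left them, time stands still between calls to the robot, and variables do not carry over. Pictures are saved under pics/ and viewed, at most 14 in all, crops included, and the job is handed in when it is done.

Besides the shell and the picture viewer there is one more tool, called by a JSON object that holds its "method" and its "body", one argument or row to a line. servo_tool: Moves the arm, as the interface text tells. Its arguments: {"type":"object","properties":{"plan":{"type":"array"}},"required":["plan"]}

```bash
mkdir -p pics
cat > h.py <<'E'
import numpy as np, cv2
from workcell import ctrl
def K(i):
    f=200/np.tan(np.radians(i["fovy"])/2); return f,i["cx"],i["cy"]
def ray(name,uv,z,obs=None):
    i=ctrl.camera_info(name); f,cx,cy=K(i)
    d=np.array([(uv[0]-cx)/f,(uv[1]-cy)/f,1.])
    if name=="wrist":
        R=cv2.Rodrigues(np.array(obs["orientation"],float))[0]; T=np.array(i["T_tool_cam"])
        o=R@T[:3,3]+obs["ee_pos"]; d=R@T[:3,:3]@d
    else:
        R=cv2.Rodrigues(np.array(i["rvec"],float))[0]; o=-R.T@np.array(i["tvec"]).ravel(); d=R.T@d
    return o+d*(z-o[2])/d[2]
E
python3 - <<'E'
from h import *
for n in("top","scene"):
    cv2.imwrite(f"pics/{n}0.png",ctrl.get_image(n)); print(n,ctrl.camera_info(n))
o=ctrl.get_obs(); cv2.imwrite("pics/wrist0.png",ctrl.get_image("wrist")); print(ctrl.camera_info("wrist"),o)
E
```

```text
top {'fovy': 49.58990454444579, 'cx': 323.34790537563924, 'cy': 205.90695163904857, 'rvec': array([ 2.14209408, -2.1029238 ,  0.21722874]), 'tvec': array([-13.75958795, 450.52982667, 961.62832616])}
scene {'fovy': 49.42954687206377, 'cx': 322.65886190953347, 'cy': 199.65233583307545, 'rvec': array([ 1.79516666,  1.43857607, -0.72388878]), 'tvec': array([-102.20649216, -210.77401468, 1382.18268382])}
{'fovy': 63.269509699606104, 'cx': 318.24972346487937, 'cy': 199.40888024088562, 'T_tool_cam': array([[ 1.58640596e-04, -9.56933060e-01, -2.90308618e-01,
         7.90563052e+01],
       [ 9.99999986e-01,  1.66579749e-04, -2.63538416e-06,
        -2.06675981e-02],
       [ 5.08814229e-05, -2.90308613e-01,  9.56933073e-01,
        -1.49001110e+02],
       [ 0.00000000e+00,  0.00000000e+00,  0.00000000e+00,
         1.00000000e+00]])} {'t': 0.1, 'qpos': array([ 1.28300696e+00,  4.23716568e-01,  1.63057221e+00,  1.13734928e-05,
        1.08862159e+00, -1.89978605e-02]), 'qvel': array([ 0.0003881 , -0.00049571, -0.00257217,  0.00011305, -0.00070558,
       -0.00083703]), 'joint_torque': array([-7.70771985e-04, -5.45614564e+01, -2.74324769e+01,  6.44200668e-02,
        1.88222394e-02, -7.57839871e-06]), 'ee_pos': array([165.81798844, 602.11942294, 236.02555868]), 'orientation': array([-4.20926644e-01, -3.11305211e+00,  2.04300304e-03]), 'ft_force': array([ 0.10105605,  0.12053793, -0.62879323]), 'moment': array([ 0.01390918, -0.02270371, -0.01432466]), 'grasp_force': 0.0, 'width': 87.59163238650096}
```

View pics/top0.png

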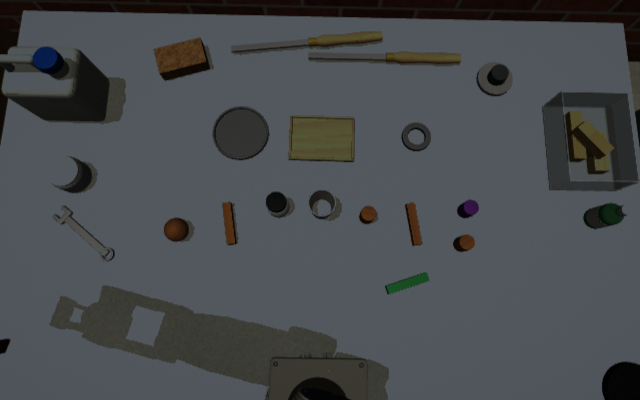

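View pics/scene0.png

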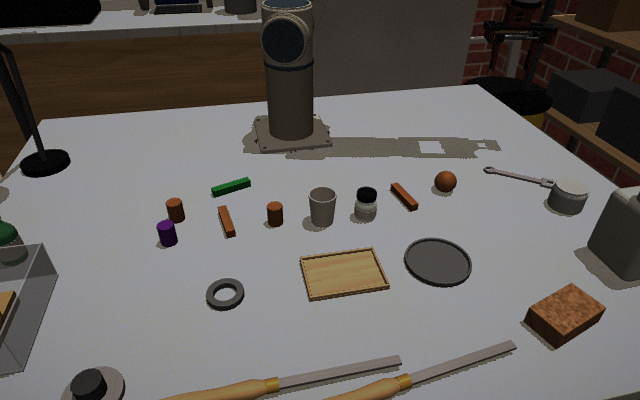

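The top view shows these brown candidates:
- **Bars:** (229,223) and (414,224).
- **Rounds:** (369,214) and (466,243).
- **Ball:** (176,229).

The green bar (407,283) and purple round (470,208) are the excluded lookalikes. The yellow blocks in the bin (590,145) are not plain brown. The jar is at (278,204), the cup at (322,205), the round tray at (241,133), the pen tray at (322,139) and the ring at (416,137).

Run:
```python
from h import *
im=cv2.imread("pics/top0.png"); cv2.imwrite("pics/crop.png",cv2.resize(im[90:300,150:490],None,fx=2.3,fy=2.3,interpolation=cv2.INTER_CUBIC))
def blobs(name,im,m,lo):
    for c in cv2.findContours(m,cv2.RETR_EXTERNAL,cv2.CHAIN_APPROX_NONE)[0]:
        if cv2.contourArea(c)>lo: yield c
for name in("top","scene"):
    im=cv2.imread(f"pics/{name}0.png"); hsv=cv2.cvtColor(im,cv2.COLOR_BGR2HSV)
    for col,(a,b) in dict(brown=((3,130,50),(14,255,255)),green=((50,130,50),(75,255,255)),purple=((135,130,40),(155,255,255))).items():
        m=cv2.inRange(hsv,a,b)
        for c in blobs(name,im,m,40):
            (u,v),(w,h),an=cv2.minAreaRect(c); 
            if cv2.contourArea(c)>900: continue
            box=cv2.boxPoints(((u,v),(w,h),an)); e=box[1]-box[0]; e2=box[2]-box[1]; e=e if np.hypot(*e)>np.hypot(*e2) else e2
            p=ray(name,(u,v),20); q=ray(name,(u+e[0],v+e[1]),20); d=(q-p)[:2]
            print(name,col,np.round((u,v,w,h)),"z20",p[:2].round(),"z50",ray(name,(u,v),50)[:2].round(),"z26",ray(name,(u,v),26)[:2].round(),"len",round(np.hypot(*d)),"dir",round(np.degrees(np.arctan2(d[1],d[0])),1))
# grey things: trays
im=cv2.imread("pics/top0.png"); g=cv2.cvtColor(im,cv2.COLOR_BGR2HSV)
ty=cv2.inRange(g,(18,70,40),(35,255,255))
for c in blobs("top",im,ty,800):
    r=cv2.minAreaRect(c); print("tray",[ray("top",p,12)[:2].round() for p in cv2.boxPoints(r)],ray("top",r[0],12).round())
gray=cv2.inRange(g[:,:,2],0,110)
for c in blobs("top",im,gray,150):
    (u,v),ax,an=cv2.fitEllipse(c)
    if 100<v<260 and 200<u<450: print("dark",round(u),round(v),np.round(ax),[ray("top",(u,v),z)[:2].round() for z in(12,70)])
```

```text
top brown [466. 242.  14.  13.] z20 [ 376. -343.] z50 [ 373. -333.] z26 [ 375. -341.] len 32 dir -135.9
top brown [172. 228.  17.  16.] z20 [395. 349.] z50 [390. 338.] z26 [394. 347.] len 40 dir -175.1
top brown [368. 213.  14.  14.] z20 [ 440. -112.] z50 [ 435. -109.] z26 [ 439. -111.] len 34 dir 179.9
top brown [414. 224.  42.   8.] z20 [ 417. -220.] z50 [ 412. -214.] z26 [ 416. -219.] len 97 dir -170.7
top brown [228. 223.  42.   8.] z20 [410. 217.] z50 [405. 211.] z26 [409. 216.] len 98 dir -170.0
top brown [180.  55.  24.  48.] z20 [840. 367.] z50 [822. 356.] z26 [836. 365.] len 120 dir -73.1
top green [407. 283.   8.  42.] z20 [ 279. -202.] z50 [ 278. -196.] z26 [ 279. -201.] len 98 dir -71.1
top purple [470. 207.  14.  13.] z20 [ 460. -357.] z50 [ 454. -346.] z26 [ 458. -355.] len 34 dir 177.2
scene brown [225. 218.  27.   9.] z20 [ 422. -220.] z50 [ 461. -218.] z26 [ 430. -220.] len 93 dir 9.5
scene brown [274. 206.   8.  14.] z20 [ 399. -105.] z50 [ 439. -109.] z26 [ 407. -106.] len 33 dir 77.8
scene brown [173. 202.   8.  14.] z20 [ 331. -340.] z50 [ 375. -333.] z26 [ 340. -339.] len 34 dir 77.8
scene brown [404. 194.  31.   6.] z20 [417. 217.] z50 [457. 198.] z26 [425. 214.] len 96 dir 10.4
scene brown [447. 178.  21.  14.] z20 [374. 354.] z50 [416. 328.] z26 [383. 349.] len 56 dir 28.5
scene green [230. 184.   4.  38.] z20 [ 282. -202.] z50 [ 328. -201.] z26 [ 291. -201.] len 103 dir 109.0
scene purple [165. 225.   9.  16.] z20 [ 416. -354.] z50 [ 456. -346.] z26 [ 424. -353.] len 35 dir 96.9
tray [array([684.,  84.]), array([688., -76.]), array([573., -76.]), array([570.,  80.])] [628.   3.  12.]
tray [array([ 702., -605.]), array([ 741., -669.]), array([ 583., -741.]), array([ 546., -678.])] [ 642. -674.   12.]
dark 320 200 [460. 782.] [array([473.,   4.]), array([460.,   4.])]
```

View pics/crop.png

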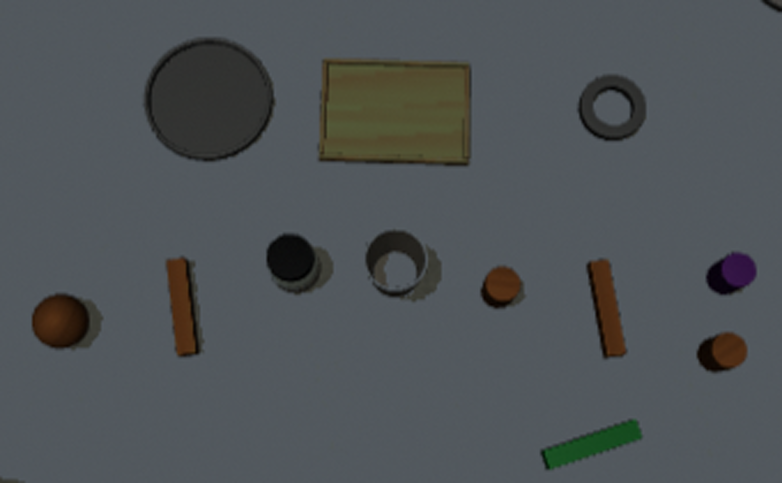

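The crop confirms the two brown bars and two brown rounds are the ones meant, with green and purple left out. I'll move over the left bar.

Run:
```python
from h import *
im=cv2.imread("pics/top0.png"); v=cv2.cvtColor(im,cv2.COLOR_BGR2GRAY)
for n,(u0,v0,r),z in(("round",(241,133,36),12),("ring",(416,137,20),14),("ball",(176,229,16),26),("jar",(278,204,20),70)):
    u0,v0,r=u0,v0,r; p=v[v0-r:v0+r,u0-r:u0+r]; t,m=cv2.threshold(p,0,255,cv2.THRESH_BINARY_INV|cv2.THRESH_OTSU)
    if n=="ball": 
        m=((im[v0-r:v0+r,u0-r:u0+r,2].astype(int)-im[v0-r:v0+r,u0-r:u0+r,0])>5).astype(np.uint8)*255
    c=max(cv2.findContours(m,0,cv2.CHAIN_APPROX_NONE)[0],key=cv2.contourArea); e=cv2.fitEllipse(c)
    c0=np.array(e[0])+(u0-r,v0-r); a=ray("top",c0,z); b=ray("top",c0+(e[1][0],0),z)
    print(n,c0.round(1),np.round(e[1]),a[:2].round(1),"dia",np.hypot(*(b-a)[:2]).round())
```

```text
round [240.4 132.8] [53. 56.] [637.6 202.9] dia 131.0
ring [415.7 136.6] [28. 29.] [ 636.2 -231.5] dia 69.0
ball [177.8 229.5] [23. 29.] [391.5 332.9] dia 53.0
jar [277.2 203.6] [21. 25.] [448.8  99.2] dia 47.0
```

{"method": "servo_tool", "body": {
  "plan": [
    [0,[25,-38,-10],5],
    [0,[50,-76,-20],10],
    [0,[75,-114,-30],15],
    [0,[100,-152,-40],20],
    [0,[120,-190,-50],25],
    [0,[140,-228,-60],25],
    [0,[165,-266,-75],25],
    [0,[190,-304,-85],25],
    [0,[215,-342,-95],25],
    [0,[230,-364,-106],25]
  ]
}}

```text
t: 0.98
ee_pos: [382.4, 258.5, 138.5]
orientation: [-0.263, 3.13, 0.001]
ft_force: [0.1, 1.0, 1.0]
width: 87.8
grasp_force: 0.0
```

{"method": "servo_tool", "body": {
  "plan": [
    [0,[14,-21,-1],0],
    [0,[14,-21,-1],0],
    [0,[14,-21,-1],0],
    [0,[14,-21,-1],0]
  ]
}}

```text
t: 1.32
ee_pos: [395.5, 239.5, 137.7]
orientation: [0.262, -3.131, -0.0]
ft_force: [0.9, 0.5, 0.3]
width: 88.0
grasp_force: 0.0
```

```bash
cat >> h.py <<'E'
def look(z,tag,kind="brown",n=None):
    "brown blobs in the wrist view, cast onto plane z"
    o=ctrl.get_obs(); im=ctrl.get_image("wrist"); cv2.imwrite(f"pics/{tag}.png",im)
    R=cv2.Rodrigues(np.array(o["orientation"],float))[0]
    print("tcp",np.round(o["ee_pos"],1),"closing dir",round(np.degrees(np.arctan2(R[1,1],R[0,1])),1),"tilt",np.degrees(np.arccos(-R[2,2])).round(2))
    m=cv2.inRange(cv2.cvtColor(im,cv2.COLOR_BGR2HSV),(2,110,30),(16,255,255))
    m=cv2.morphologyEx(m,cv2.MORPH_OPEN,np.ones((5,5)))
    for c in cv2.findContours(m,0,cv2.CHAIN_APPROX_NONE)[0]:
        if cv2.contourArea(c)<800: continue
        P=np.array([ray("wrist",p[0],z,o)[:2] for p in c],np.float32)
        r=cv2.minAreaRect(P); b=cv2.boxPoints(r); e=max((b[1]-b[0],b[2]-b[1]),key=np.linalg.norm)
        x,y,w,h=cv2.boundingRect(c)
        print("px",(x,y,w,h),"ctr",np.round(r[0],1),"size",np.round(r[1],1),"dir",round(np.degrees(np.arctan2(e[1],e[0]))%180,1))
    return im,o
E
python3 -c "
from h import *
look(20,'w1')"
```

```text
tcp [395.5 239.5 137.7] closing dir 99.6 tilt 0.01
px (400, 184, 68, 64) ctr [395.8 341.1] size [58.3 59.2] dir 99.6
px (278, 153, 25, 110) ctr [410.9 217.6] size [99.5 19.5] dir 9.7
```

View pics/w1.png

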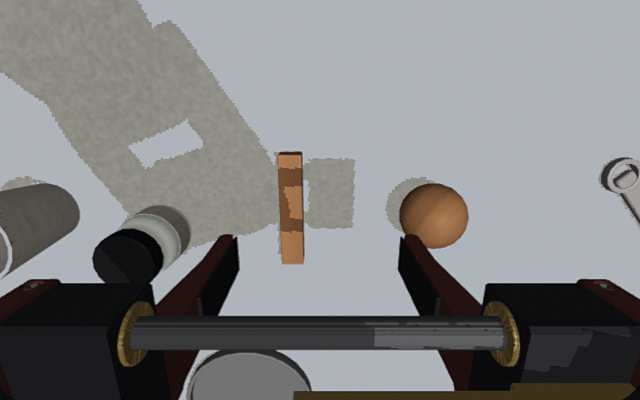

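Wrist view: the pen blank is at px (290,208), 99.5 x 19.5 mm at (410.9, 217.6), which matches the top view. The ball is at (434,216), the jar at (140,245) and the cup at the left edge.

{"method": "servo_tool", "body": {
  "plan": [
    [0,[15.5,-22,0],0],
    [0,[15.5,-22,-35],0],
    [0,[15.5,-22,-70],0],
    [0,[15.5,-22,-100],0],
    [0,[15.5,-22,-121],0],
    [0,[15.5,-22,-121],0],
    [0,[15.5,-22,-121],0],
    [1,[15.5,-22,-121],0],
    [1,[15.5,-22,-121],0],
    [1,[15.5,-22,-121],0]
  ]
}}

```text
t: 2.2
ee_pos: [410.9, 217.8, 16.9]
orientation: [-0.265, 3.13, 0.0]
ft_force: [0.9, -0.2, -0.4]
width: 71.5
grasp_force: 0.0
```

{"method": "servo_tool", "body": {
  "plan": [
    [1,[0,0,0],0],
    [1,[0,0,0],0],
    [1,[0,0,0],0],
    [1,[0,0,0],0]
  ]
}}

```text
t: 2.53
ee_pos: [411.2, 217.2, 16.7]
orientation: [-0.263, 3.13, 0.0]
ft_force: [0.2, 0.0, 0.4]
width: 44.9
grasp_force: 0.0
```

{"method": "servo_tool", "body": {
  "plan": [
    [1,[0,0,0],0],
    [1,[0,0,0],0],
    [1,[0,0,0],0],
    [1,[0,0,0],0],
    [1,[0,0,0],0],
    [1,[0,0,0],0],
    [1,[0,0,30],0],
    [1,[0,0,60],0],
    [1,[0,0,95],0],
    [1,[0,0,130],0]
  ]
}}

```text
t: 3.37
ee_pos: [410.4, 216.9, 147.6]
orientation: [0.263, -3.129, 0.001]
ft_force: [0.5, 0.3, -0.1]
width: 20.1
grasp_force: 30.0
```

{"method": "servo_tool", "body": {
  "plan": [
    [1,[15,-15,0],-7],
    [1,[35,-33,0],-14],
    [1,[60,-54,0],-21],
    [1,[85,-76,0],-28],
    [1,[110,-98,0],-35],
    [1,[135,-120,0],-42],
    [1,[160,-142,0],-49],
    [1,[185,-164,0],-56],
    [1,[210,-186,0],-63],
    [1,[235,-208,0],-70]
  ]
}}

```text
t: 4.2
ee_pos: [646.8, 7.9, 146.3]
orientation: [-1.588, -2.71, 0.001]
ft_force: [0.5, 0.5, -0.8]
width: 19.8
grasp_force: 30.0
```

{"method": "servo_tool", "body": {
  "plan": [
    [1,[7,-6,0],-7],
    [1,[7,-6,0],-14],
    [1,[7,-6,0],-21],
    [1,[7,-6,0],-28],
    [1,[7,-6,0],-29.6],
    [1,[7,-6,0],-29.6],
    [1,[7,-6,0],-29.6]
  ]
}}

```text
t: 4.78
ee_pos: [652.8, 3.2, 146.3]
orientation: [-2.22, -2.223, 0.001]
ft_force: [0.7, 0.4, -0.8]
width: 19.6
grasp_force: 30.0
```

```bash
python3 -c "
from h import *
im,o=look(110,'w2')
m=cv2.inRange(cv2.cvtColor(im,cv2.COLOR_BGR2HSV),(17,40,40),(35,255,255))
m=cv2.morphologyEx(m,cv2.MORPH_OPEN,np.ones((5,5)))
for c in cv2.findContours(m,0,cv2.CHAIN_APPROX_NONE)[0]:
    if cv2.contourArea(c)>2000:
        P=np.array([ray('wrist',p[0],12,o)[:2] for p in c],np.float32); print(cv2.boundingRect(c),cv2.minAreaRect(P),P.min(0),P.max(0))
"
```

```text
tcp [652.8   3.2 146.3] closing dir 0.1 tilt 0.03
px (87, 370, 68, 30) ctr [ 511.2 -114.3] size [51.5 23. ] dir 9.0
px (68, 281, 57, 35) ctr [507.6 -46. ] size [43.1 22.4] dir 37.6
px (297, 164, 43, 152) ctr [653.6  -3.1] size [102.2  25.9] dir 89.9
(135, 383, 352, 17) ((645.19091796875, -225.59495544433594), (393.41455078125, 22.614269256591797), 0.09795624762773514) [ 448.50327 -237.23834] [ 841.91724 -213.97603]
(562, 154, 45, 155) ((904.5894775390625, -37.95759582519531), (32.78401565551758, 159.080078125), 7.6923699378967285) [ 878.1016  -117.87885] [923.3397    38.768745]
(226, 102, 134, 135) ((631.3810424804688, 20.927871704101562), (120.80380249023438, 112.57830810546875), 89.37530517578125) [575.02924 -39.29543] [688.15283  81.8517 ]
```

View pics/w2.png

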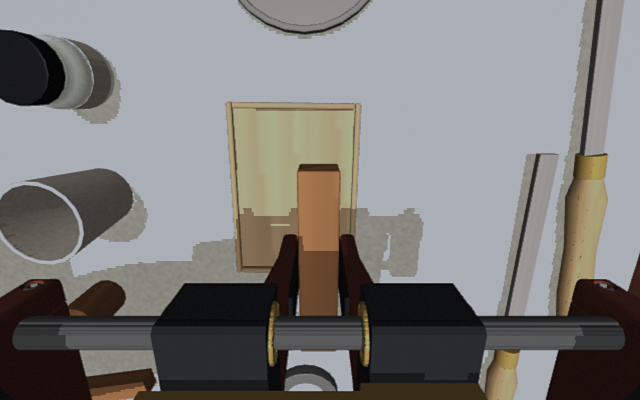

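The wrist view shows the held bar at px (318,250), and the tray at px (226–360, 102–272) centred near (631.5, 2). I'll place it at x ≈ 652.5.

{"method": "servo_tool", "body": {
  "plan": [
    [1,[0,0,-35],0],
    [1,[0,0,-70],0],
    [1,[0,0,-100],0],
    [1,[0,0,-115],0],
    [1,[0,0,-121],0],
    [1,[0,0,-124],0],
    [1,[0,0,-124],0],
    [1,[0,0,-124],0],
    [0.64,[0,0,-124],0],
    [0.64,[0,0,-124],0]
  ]
}}

```text
t: 5.67
ee_pos: [654.1, 3.2, 24.2]
orientation: [2.22, 2.22, 0.003]
ft_force: [1.3, -0.1, 0.6]
width: 29.1
grasp_force: 0.0
```

{"method": "servo_tool", "body": {
  "plan": [
    [0.64,[0,0,0],0],
    [0.64,[0,0,0],0],
    [0.64,[0,0,15],0],
    [0.64,[0,0,35],0],
    [0,[0,0,75],0],
    [0,[0,0,110],0],
    [0,[0,0,125],0],
    [0,[0,0,125],0]
  ]
}}

```text
t: 6.33
ee_pos: [656.1, 3.2, 153.6]
orientation: [2.217, 2.217, 0.01]
ft_force: [0.9, -0.6, -0.2]
width: 55.0
grasp_force: 0.0
```

{"method": "servo_tool", "body": {
  "plan": [
    [0,[-24,-22,0],-7],
    [0,[-48,-44,0],-14],
    [0,[-72,-66,0],-21],
    [0,[-96,-88,0],-28],
    [0,[-120,-110,0],-35],
    [0,[-144,-132,0],-42],
    [0,[-168,-154,0],-49],
    [0,[-192,-176,0],-56],
    [0,[-216,-198,0],-63],
    [0,[-239,-223,-15],-70]
  ]
}}

```text
t: 7.17
ee_pos: [413.5, -220.7, 133.9]
orientation: [3.094, 0.537, 0.003]
ft_force: [1.0, -0.5, -0.1]
width: 87.6
grasp_force: 0.0
```

{"method": "servo_tool", "body": {
  "plan": [
    [0,[0,0,0],-7],
    [0,[0,0,0],-10],
    [0,[0,0,0],-10],
    [0,[0,0,0],-10]
  ]
}}

```text
t: 7.5
ee_pos: [413.7, -219.7, 132.3]
orientation: [-3.129, -0.276, 0.001]
ft_force: [-1.0, -0.3, 0.1]
width: 87.5
grasp_force: 0.0
```

```bash
python3 -c "
from h import *
look(20,'w3')
im=ctrl.get_image('top'); cv2.imwrite('pics/t3.png',cv2.resize(im[60:260,150:500],None,fx=2.2,fy=2.2))"
```

```text
tcp [ 413.7 -219.7  132.3] closing dir -79.9 tilt 0.05
px (409, 237, 71, 78) ctr [ 365.9 -347.8] size [103.5  31.3] dir 44.2
px (157, 236, 72, 79) ctr [ 320. -126.] size [ 24.1 105.4] dir 146.4
px (310, 134, 24, 116) ctr [ 419.6 -221.5] size [99.9 18.8] dir 9.7
px (149, 130, 67, 52) ctr [ 433.9 -104.6] size [38.4 56.3] dir 125.9
```

View pics/t3.png

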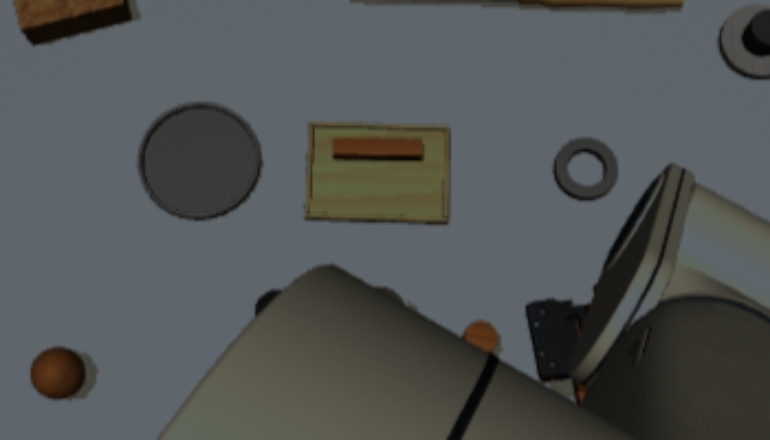

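The first bar lies flat in the far half of the tray, at crop px (378,150). The second bar measures (419.6, -221.5), direction 9.7°.

{"method": "servo_tool", "body": {
  "plan": [
    [0.2,[6,-2,0],-0.4],
    [0.5,[6,-2,-35],-0.4],
    [0.5,[6,-2,-70],-0.4],
    [0.5,[6,-2,-100],-0.4],
    [0.5,[6,-2,-115.5],-0.4],
    [0.5,[6,-2,-115.5],-0.4],
    [0.5,[6,-2,-115.5],-0.4],
    [1,[6,-2,-115.5],-0.4],
    [1,[6,-2,-115.5],-0.4],
    [1,[6,-2,-115.5],-0.4]
  ]
}}

```text
t: 8.43
ee_pos: [420.5, -221.8, 17.4]
orientation: [3.13, 0.263, 0.001]
ft_force: [0.3, -0.9, -0.6]
width: 27.5
grasp_force: 0.0
```

{"method": "servo_tool", "body": {
  "plan": [
    [1,[0,0,0],0],
    [1,[0,0,0],0],
    [1,[0,0,0],0],
    [1,[0,0,0],0],
    [1,[0,0,0],0],
    [1,[0,0,0],0],
    [1,[0,0,30],0],
    [1,[0,0,60],0],
    [1,[0,0,95],0],
    [1,[0,0,130],0]
  ]
}}

```text
t: 9.27
ee_pos: [419.2, -221.4, 147.9]
orientation: [-3.13, -0.263, 0.003]
ft_force: [0.8, 0.7, -1.0]
width: 19.7
grasp_force: 30.0
```

{"method": "servo_tool", "body": {
  "plan": [
    [1,[10,12,0],7],
    [1,[29,34,0],14],
    [1,[48,56,0],21],
    [1,[70,80,0],28],
    [1,[90,105,0],35],
    [1,[110,130,0],42],
    [1,[130,155,0],49],
    [1,[150,178,0],56],
    [1,[170,200,0],63],
    [1,[185,216,0],70]
  ]
}}

```text
t: 10.1
ee_pos: [606.2, -3.9, 146.8]
orientation: [-2.406, -2.019, -0.0]
ft_force: [-0.8, -0.5, 0.0]
width: 19.8
grasp_force: 30.0
```

{"method": "servo_tool", "body": {
  "plan": [
    [1,[6,7.5,0],7],
    [1,[6,7.5,0],10.3],
    [1,[6,7.5,0],10.3],
    [1,[6,7.5,0],10.3],
    [1,[6,7.5,0],10.3]
  ]
}}

```text
t: 10.52
ee_pos: [610.6, 1.4, 146.8]
orientation: [-2.226, -2.217, 0.001]
ft_force: [-0.2, -1.3, -0.7]
width: 19.7
grasp_force: 30.0
```

```bash
python3 -c "
from h import *
im,o=look(25,'w4')"
```

```text
tcp [610.6   1.4 146.8] closing dir -0.2 tilt 0.05
px (109, 280, 57, 36) ctr [ 438.7 -106.8] size [63.  33.1] dir 43.5
px (298, 168, 42, 148) ctr [611.3 -46.3] size [146.2  37.7] dir 89.2
px (352, 136, 32, 112) ctr [653.6   3.2] size [99.9 23.7] dir 89.8
```

View pics/w4.png

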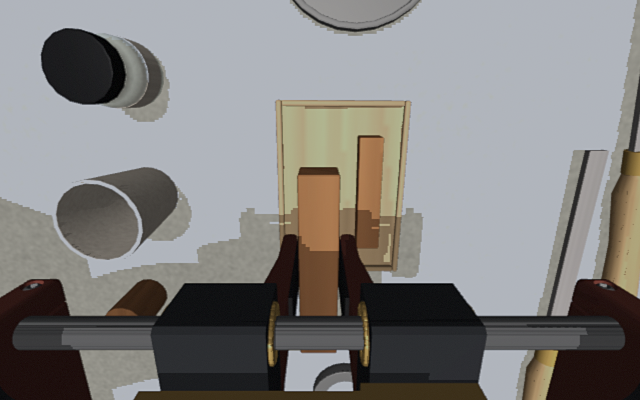

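The first bar sits at x ≈ 654 (px 370,190) and the held one is aligned at x ≈ 611, so there is clearance on both sides.

{"method": "servo_tool", "body": {
  "plan": [
    [1,[0,0,-35],0],
    [1,[0,0,-70],0],
    [1,[0,0,-100],0],
    [1,[0,0,-115],0],
    [1,[0,0,-121],0],
    [1,[0,0,-124],0],
    [1,[0,0,-124],0],
    [1,[0,0,-124],0],
    [0.66,[0,0,-124],0],
    [0.66,[0,0,-124],0]
  ]
}}

```text
t: 11.4
ee_pos: [612.0, 1.6, 24.2]
orientation: [2.223, 2.218, 0.002]
ft_force: [-0.7, 0.0, -0.6]
width: 28.2
grasp_force: 0.0
```

{"method": "servo_tool", "body": {
  "plan": [
    [0.66,[0,0,0],0],
    [0.66,[0,0,0],0],
    [0.66,[0,0,15],0],
    [0.66,[0,0,35],0],
    [0,[0,0,75],0],
    [0,[0,0,110],0],
    [0,[0,0,125],0],
    [0,[0,0,125],0]
  ]
}}

```text
t: 12.07
ee_pos: [613.9, 1.7, 152.8]
orientation: [2.219, 2.215, 0.009]
ft_force: [0.1, 0.2, 0.1]
width: 53.4
grasp_force: 0.0
```

{"method": "servo_tool", "body": {
  "plan": [
    [0,[-25,-15,0],0],
    [0,[-55,-33,0],0],
    [0,[-85,-52,0],0],
    [0,[-115,-70,0],0],
    [0,[-145,-90,-10],0],
    [0,[-170,-105,-15],0],
    [0,[-179,-111,-18],0],
    [0,[-179,-111,-18],0],
    [0,[-179,-111,-18],0]
  ]
}}

```text
t: 12.82
ee_pos: [432.7, -109.4, 129.9]
orientation: [2.225, 2.218, 0.0]
ft_force: [-0.0, -0.0, 0.1]
width: 87.8
grasp_force: 0.0
```

```bash
cat >> h.py <<'E'
def topdisc(im,o,z,d):
    "round seen from the wrist: circle (diameter d) at height z, from far edge of the silhouette: axis via top & bottom"
    m=cv2.inRange(cv2.cvtColor(im,cv2.COLOR_BGR2HSV),(2,110,30),(16,255,255))
    m=cv2.morphologyEx(m,cv2.MORPH_OPEN,np.ones((5,5)))
    Rc=cv2.Rodrigues(np.array(o["orientation"],float))[0]; T=np.array(ctrl.camera_info("wrist")["T_tool_cam"]); cam=(Rc@T[:3,3]+o["ee_pos"])[:2]
    for c in cv2.findContours(m,0,cv2.CHAIN_APPROX_NONE)[0]:
        if cv2.contourArea(c)<800: continue
        P=np.array([ray("wrist",p[0],z,o)[:2] for p in c]); k=P.mean(0); u=(k-cam)/np.linalg.norm(k-cam); n=np.array([-u[1],u[0]])
        # sides of the near-to-camera half belong to the foot, the far half to the top disc
        B=np.array([ray("wrist",p[0],0,o)[:2] for p in c])
        far=P@u; near=B@u
        print("px",cv2.boundingRect(c),"by top",np.round(u*(far.max()-d/2)+n*(P@n)[far>far.max()-d/2].mean(),1),"by foot",np.round(u*(near.min()+d/2)+n*(B@n)[near<near.min()+d/2].mean(),1))
E
python3 -c "
from h import *
im,o=look(50,'w5'); topdisc(im,o,50,36)"
```

```text
tcp [ 432.7 -109.4  129.9] closing dir -0.2 tilt 0.02
px (299, 177, 46, 57) ctr [ 435.9 -104.2] size [43.6 33.7] dir 89.8
px (579, 0, 61, 125) ctr [627.2  -7.9] size [30.9 75.5] dir 90.7
px (526, 0, 67, 130) ctr [590.3  -9.5] size [78.7 27.8] dir 89.6
px (299, 177, 46, 57) by top [ 435.8 -108.1] by foot [ 435.7 -111.7]
px (579, 0, 61, 125) by top [625.  -8.] by foot [664.8  -3.1]
px (526, 0, 67, 130) by top [591.   -5.1] by foot [620.   -6.4]
```

View pics/w5.png

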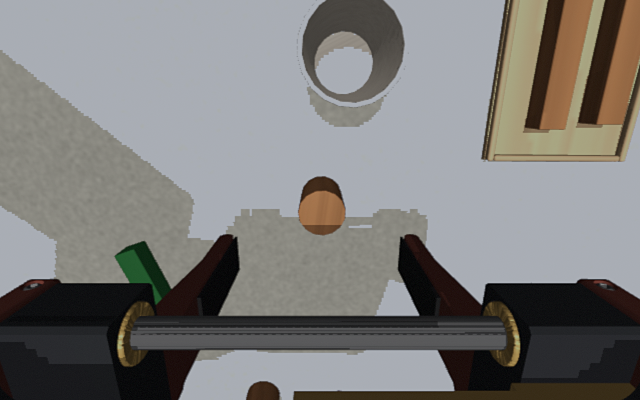

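Both bars lie flat side by side in the tray (upper right). The round is at px (322,205), world (435.8, -109.5). I'll grasp it along x.

{"method": "servo_tool", "body": {
  "plan": [
    [0.3,[3,0,-10],0],
    [0.3,[3,0,-40],0],
    [0.3,[3,0,-75],0],
    [0.3,[3,0,-95],0],
    [0.3,[3,0,-103],0],
    [0.3,[3,0,-103],0],
    [1,[3,0,-103],0],
    [1,[3,0,-103],0],
    [1,[3,0,-103],0],
    [1,[3,0,-103],0]
  ]
}}

```text
t: 13.7
ee_pos: [436.0, -109.5, 28.2]
orientation: [2.222, 2.218, 0.002]
ft_force: [-0.0, -0.4, -0.5]
width: 38.2
grasp_force: 0.0
```

{"method": "servo_tool", "body": {
  "plan": [
    [1,[0,0,0],0],
    [1,[0,0,0],0],
    [1,[0,0,0],0],
    [1,[0,0,0],0],
    [1,[0,0,30],0],
    [1,[0,0,60],0],
    [1,[0,0,95],0],
    [1,[0,0,130],0]
  ]
}}

```text
t: 14.37
ee_pos: [434.4, -109.2, 158.6]
orientation: [-2.223, -2.219, 0.001]
ft_force: [0.7, -0.2, -0.7]
width: 35.8
grasp_force: 30.0
```

{"method": "servo_tool", "body": {
  "plan": [
    [1,[10,16,0],0],
    [1,[28,46,0],0],
    [1,[46,76,0],0],
    [1,[64,107,0],0],
    [1,[82,138,0],0],
    [1,[100,168,0],0],
    [1,[119,199,0],0],
    [1,[138,231,0],0],
    [1,[156,261,0],0],
    [1,[174,291,0],0]
  ]
}}

```text
t: 15.2
ee_pos: [609.6, 183.4, 157.5]
orientation: [2.223, 2.22, 0.0]
ft_force: [-0.4, 0.1, -0.0]
width: 35.6
grasp_force: 30.0
```

{"method": "servo_tool", "body": {
  "plan": [
    [1,[18,30,0],0],
    [1,[29,48,0],0],
    [1,[29,48,0],0],
    [1,[29,48,0],0],
    [1,[29,48,0],0]
  ]
}}

```text
t: 15.62
ee_pos: [637.2, 229.0, 156.9]
orientation: [-2.223, -2.219, 0.002]
ft_force: [-0.3, -0.5, -0.5]
width: 35.6
grasp_force: 30.0
```

```bash
python3 -c "
from h import *
im,o=look(110,'w6')"
```

```text
tcp [637.2 229.  156.9] closing dir -0.1 tilt 0.08
px (278, 216, 81, 100) ctr [637.6 200.9] size [74.3 55. ] dir 89.9
px (0, 27, 56, 73) ctr [474.6 325.7] size [38.3 29.9] dir 74.0
px (499, 0, 131, 120) ctr [775.4 335.9] size [65.2 69.7] dir 107.1
```

View pics/w6.png

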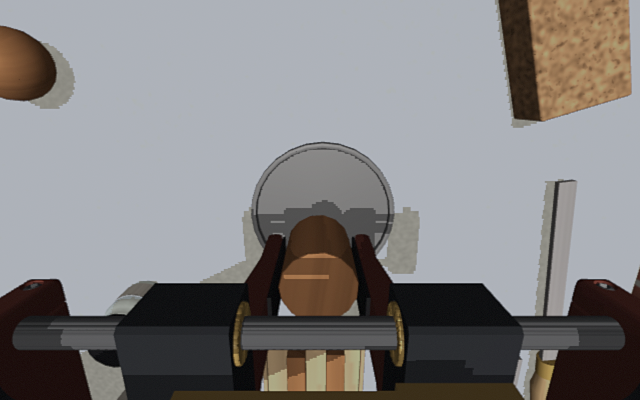

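The tray's outer rim spans px 252–394 with its top at row 142. I'll cast those rays onto z = 12.

```bash
python3 -c "
from h import *
o=ctrl.get_obs()
for p in((252,208),(394,208),(322,142)): print(ray('wrist',p,12,o).round(1))"
```

```text
[574.6 210.5  12. ]
[710.1 210.2  12. ]
[641.3 272.8  12. ]
```

{"method": "servo_tool", "body": {
  "plan": [
    [1,[4,0,-35],0],
    [1,[4,0,-70],0],
    [1,[4,0,-100],0],
    [1,[4,0,-115],0],
    [1,[4,0,-121],0],
    [1,[4,0,-124],0],
    [1,[4,0,-124],0],
    [1,[4,0,-124],0],
    [1,[4,0,-124],0]
  ]
}}

```text
t: 16.42
ee_pos: [643.2, 229.8, 34.7]
orientation: [2.223, 2.218, 0.004]
ft_force: [0.0, 0.5, -0.5]
width: 35.7
grasp_force: 30.0
```

{"method": "servo_tool", "body": {
  "plan": [
    [1,[-1.5,0,-1],0],
    [1,[-1.5,0,-1.7],0],
    [1,[-1.5,0,-1.7],0],
    [1,[-1.5,0,-1.7],0]
  ]
}}

```text
t: 16.75
ee_pos: [641.4, 229.9, 33.1]
orientation: [2.223, 2.219, 0.003]
ft_force: [-1.4, -1.8, 8.4]
width: 35.4
grasp_force: 30.0
```

Light contact with the tray floor. I'll release, rise, and move to the second brown round near (373, -333).

{"method": "servo_tool", "body": {
  "plan": [
    [0.4,[0,0,0],0],
    [0.4,[0,0,0],0],
    [0.4,[0,0,0],0],
    [0.4,[0,0,0],0],
    [0.4,[0,0,15],0],
    [0.4,[0,0,40],0],
    [0,[0,0,75],0],
    [0,[0,0,110],0],
    [0,[0,0,120],0]
  ]
}}

```text
t: 17.5
ee_pos: [643.4, 230.7, 158.2]
orientation: [2.221, 2.217, 0.012]
ft_force: [1.6, -0.2, 1.3]
width: 69.5
grasp_force: 0.0
```

{"method": "servo_tool", "body": {
  "plan": [
    [0,[-14,-30,0],0],
    [0,[-28,-62,0],0],
    [0,[-43,-95,0],0],
    [0,[-60,-130,0],0],
    [0,[-76,-165,0],0],
    [0,[-92,-200,0],0],
    [0,[-108,-235,0],0],
    [0,[-124,-270,0],0],
    [0,[-138,-300,0],0],
    [0,[-152,-330,0],0]
  ]
}}

```text
t: 18.33
ee_pos: [487.5, -101.8, 151.9]
orientation: [2.223, 2.219, 0.0]
ft_force: [0.5, 0.0, 0.4]
width: 87.9
grasp_force: 0.0
```

{"method": "servo_tool", "body": {
  "plan": [
    [0,[-18,-36,0],0],
    [0,[-36,-72,0],0],
    [0,[-54,-108,0],0],
    [0,[-72,-144,0],0],
    [0,[-90,-180,0],0],
    [0,[-107,-210,0],0],
    [0,[-116,-232,-15],0],
    [0,[-116,-232,-22],0],
    [0,[-116,-232,-22],0],
    [0,[-116,-232,-22],0]
  ]
}}

```text
t: 19.17
ee_pos: [372.3, -331.5, 129.2]
orientation: [-2.223, -2.218, -0.0]
ft_force: [-0.0, 0.2, 0.6]
width: 87.6
grasp_force: 0.0
```

```bash
python3 -c "
from h import *
im,o=look(50,'w7'); topdisc(im,o,50,36)"
```

```text
tcp [ 372.3 -331.5  129.2] closing dir -0.1 tilt 0.09
px (296, 181, 46, 57) ctr [ 373.2 -329. ] size [43.8 33.7] dir 89.9
px (296, 181, 46, 57) by top [ 373.2 -332.9] by foot [ 373.  -337.2]
```

View pics/w7.png

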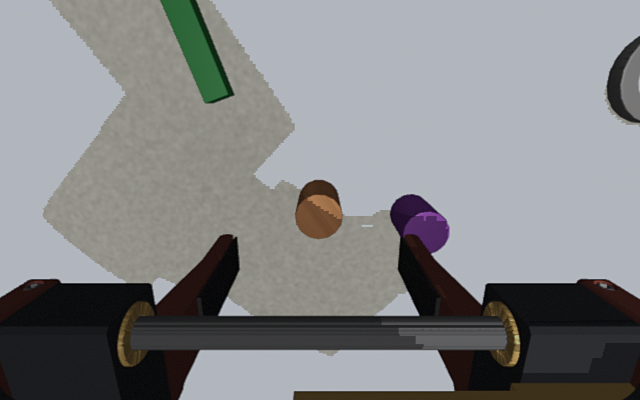

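Brown round at px (319,210) → (373.2, -334), and the purple one at px (420,224) stays. I'll narrow the fingers before descending to clear it.

{"method": "servo_tool", "body": {
  "plan": [
    [0.38,[1,-2.5,0],0],
    [0.38,[1,-2.5,0],0],
    [0.38,[1,-2.5,-10],0],
    [0.38,[1,-2.5,-40],0],
    [0.38,[1,-2.5,-70],0],
    [0.38,[1,-2.5,-95],0],
    [0.38,[1,-2.5,-102],0],
    [0.38,[1,-2.5,-102],0],
    [1,[1,-2.5,-102],0],
    [1,[1,-2.5,-102],0]
  ]
}}

```text
t: 20.05
ee_pos: [374.4, -335.3, 28.5]
orientation: [2.222, 2.218, 0.0]
ft_force: [0.4, -0.5, 0.2]
width: 44.4
grasp_force: 0.0
```

{"method": "servo_tool", "body": {
  "plan": [
    [1,[0,0,0],0],
    [1,[0,0,0],0],
    [1,[0,0,0],0],
    [1,[0,0,0],0],
    [1,[0,0,0],0],
    [1,[0,0,0],0],
    [1,[0,0,30],0],
    [1,[0,0,60],0],
    [1,[0,0,95],0],
    [1,[0,0,130],0]
  ]
}}

```text
t: 20.88
ee_pos: [373.1, -334.4, 159.0]
orientation: [-2.223, -2.219, 0.0]
ft_force: [-0.3, -0.2, -0.5]
width: 35.5
grasp_force: 30.0
```

{"method": "servo_tool", "body": {
  "plan": [
    [1,[8,16,0],0],
    [1,[24,46,0],0],
    [1,[40,78,0],0],
    [1,[57,110,0],0],
    [1,[74,142,0],0],
    [1,[91,174,0],0],
    [1,[108,206,0],0],
    [1,[124,238,0],0],
    [1,[141,270,0],0],
    [1,[158,302,0],0]
  ]
}}

```text
t: 21.72
ee_pos: [532.1, -31.1, 158.1]
orientation: [2.223, 2.219, 0.001]
ft_force: [0.6, -1.5, -0.3]
width: 35.6
grasp_force: 30.0
```

{"method": "servo_tool", "body": {
  "plan": [
    [1,[17,32,0],0],
    [1,[34,64,0],0],
    [1,[51,96,0],0],
    [1,[68,128,0],0],
    [1,[85,160,0],0],
    [1,[98,188,0],0],
    [1,[108,205,0],0],
    [1,[110,209,0],0],
    [1,[110,209,0],0],
    [1,[110,209,0],0]
  ]
}}

```text
t: 22.55
ee_pos: [640.9, 175.6, 157.4]
orientation: [-2.223, -2.22, 0.001]
ft_force: [-0.3, 0.5, -0.1]
width: 35.6
grasp_force: 30.0
```

```bash
python3 -c "
from h import *
im,o=look(55,'w8'); topdisc(im,o,55,36)"
```

```text
tcp [640.9 175.6 157.4] closing dir -0.1 tilt 0.05
px (603, 265, 37, 67) ctr [912.6  81.6] size [30.9 71. ] dir 105.9
px (279, 214, 80, 102) ctr [641.7 117.9] size [97.1 69.6] dir 89.9
px (297, 112, 45, 47) ctr [642.3 229.9] size [34.6 33.7] dir 89.9
px (584, 0, 56, 32) ctr [844.1 311.4] size [36.8 16.7] dir 15.0
px (515, 0, 72, 54) ctr [801.  304.2] size [33.2 50.1] dir 179.9
px (0, 0, 36, 29) ctr [434.2 312.7] size [17.2 28.8] dir 179.9
px (603, 265, 37, 67) by top [924.7  65.6] by foot [972.2  61.1]
px (279, 214, 80, 102) by top [636.9  87. ] by foot [641.1 129.1]
px (297, 112, 45, 47) by top [642.1 230.6] by foot [641.9 227.6]
px (584, 0, 56, 32) by top [844.5 311.3] by foot [883.9 323.2]Traceback (most recent call last):
  File "<string>", line 3, in <module>
    im,o=look(55,'w8'); topdisc(im,o,55,36)
                        ~~~~~~~^^^^^^^^^^^^
  File "h.py", line 35, in topdisc
    P=np.array([ray("wrist",p[0],z,o)[:2] for p in c]); k=P.mean(0); u=(k-cam)/np.linalg.norm(k-cam); n=np.array([-u[1],u[0]])
                ~~~^^^^^^^^^^^^^^^^^^
  File "h.py", line 6, in ray
    i=ctrl.camera_info(name); f,cx,cy=K(i)
ValueError: time passes only in moves, steps and waits
```

View pics/w8.png

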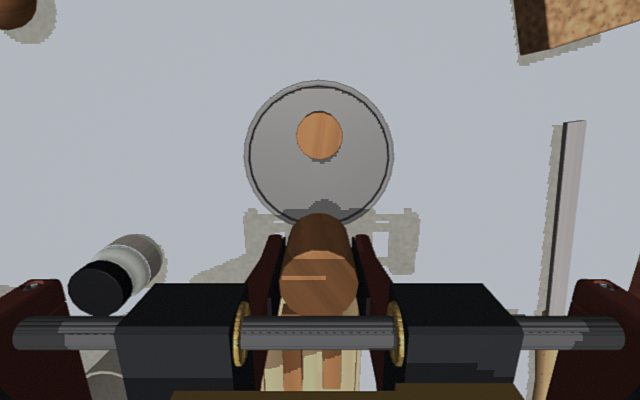

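Stopper 1 stands upright at px (319,135) → (642, 230), and the held one is aligned at y ≈ 176.

{"method": "servo_tool", "body": {
  "plan": [
    [1,[0,1,-35],0],
    [1,[0,1,-70],0],
    [1,[0,1,-100],0],
    [1,[0,1,-115],0],
    [1,[-1,1,-122],0],
    [1,[-1,1,-125],0],
    [1,[-1,1,-125],0],
    [1,[-1,1,-125],0],
    [1,[-1,1,-125],0]
  ]
}}

```text
t: 23.35
ee_pos: [641.5, 177.0, 33.8]
orientation: [2.223, 2.218, 0.003]
ft_force: [-0.0, 0.4, 0.2]
width: 35.6
grasp_force: 30.0
```

{"method": "servo_tool", "body": {
  "plan": [
    [1,[0,0,-0.8],0],
    [1,[0,0,-0.8],0],
    [1,[0,0,-0.8],0],
    [0.4,[0,0,-0.8],0],
    [0.4,[0,0,-0.8],0],
    [0.4,[0,0,-0.8],0],
    [0.4,[0,0,0],0],
    [0.4,[0,0,20],0],
    [0.4,[0,0,50],0],
    [0.4,[0,0,90],0]
  ]
}}

```text
t: 24.18
ee_pos: [638.4, 176.7, 120.4]
orientation: [-2.221, -2.217, 0.008]
ft_force: [0.3, 0.4, 0.3]
width: 52.7
grasp_force: 0.0
```

{"method": "servo_tool", "body": {
  "plan": [
    [0,[0,0,30],0],
    [0,[-30,20,30],0],
    [0,[-60,40,30],0],
    [0,[-90,60,30],0],
    [0,[-120,80,30],0],
    [0,[-150,100,30],0],
    [0,[-180,120,30],0],
    [0,[-210,140,20],0],
    [0,[-235,155,15],0],
    [0,[-247,163,10],0]
  ]
}}

```text
t: 25.02
ee_pos: [390.5, 341.1, 132.0]
orientation: [-2.221, -2.221, 0.002]
ft_force: [-0.4, 0.6, -0.5]
width: 87.4
grasp_force: 0.0
```

{"method": "servo_tool", "body": {
  "plan": [
    [0,[0,0,0],0],
    [0,[0,0,0],0],
    [0,[0,0,0],0]
  ]
}}

```text
t: 25.27
ee_pos: [394.4, 340.3, 132.7]
orientation: [2.223, 2.219, 0.001]
ft_force: [1.2, 0.0, 0.3]
width: 87.7
grasp_force: 0.0
```

```bash
python3 -c "
from h import *
im,o=look(26,'w9')
cv2.imwrite('pics/t9.png',ctrl.get_image('top'))"
```

```text
tcp [394.4 340.3 132.7] closing dir -0.1 tilt 0.05
px (284, 174, 65, 66) ctr [393.4 335.4] size [56.8 53.1] dir 88.2
```

View pics/w9.png

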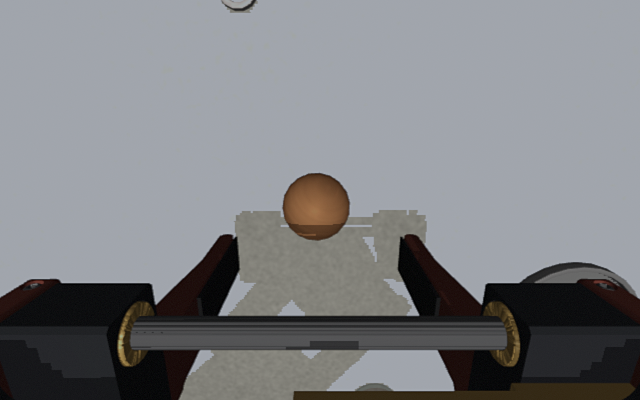

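Ball at px (316,207) → about (393.7, 336.5). I'll grasp a bit above the equator so the fingertips clear the ring.

{"method": "servo_tool", "body": {
  "plan": [
    [0,[-1,-4,-10],0],
    [0,[-1,-4,-40],0],
    [0,[-1,-4,-75],0],
    [0,[-1,-4,-98],0],
    [0,[-1,-4,-106],0],
    [0,[-1,-4,-106],0],
    [0,[-1,-4,-106],0],
    [1,[-1,-4,-106],0],
    [1,[-1,-4,-106],0],
    [1,[-1,-4,-106],0]
  ]
}}

```text
t: 26.2
ee_pos: [393.3, 336.8, 27.7]
orientation: [2.223, 2.219, 0.004]
ft_force: [0.5, -1.0, -0.2]
width: 71.6
grasp_force: 0.0
```

{"method": "servo_tool", "body": {
  "plan": [
    [1,[0,0,0],0],
    [1,[0,0,0],0],
    [1,[0,0,0],0],
    [1,[0,0,0],0]
  ]
}}

```text
t: 26.53
ee_pos: [392.8, 336.5, 27.0]
orientation: [2.223, 2.219, 0.001]
ft_force: [-1.0, 0.0, 6.1]
width: 54.1
grasp_force: 30.0
```

{"method": "servo_tool", "body": {
  "plan": [
    [1,[0,0,0],0],
    [1,[0,0,30],0],
    [1,[0,0,60],0],
    [1,[0,0,95],0],
    [1,[0,0,130],0],
    [1,[0,0,130],0]
  ]
}}

```text
t: 27.03
ee_pos: [395.3, 338.5, 162.2]
orientation: [2.223, 2.219, 0.015]
ft_force: [0.4, 1.7, -0.7]
width: 53.6
grasp_force: 30.0
```

{"method": "servo_tool", "body": {
  "plan": [
    [1,[6,-14,0],0],
    [1,[17,-40,0],0],
    [1,[29,-70,0],0],
    [1,[41,-100,0],0],
    [1,[54,-130,0],0],
    [1,[67,-160,0],0],
    [1,[80,-190,0],0],
    [1,[93,-220,0],0],
    [1,[106,-250,0],0],
    [1,[118,-280,0],0]
  ]
}}

```text
t: 27.87
ee_pos: [510.7, 54.6, 155.8]
orientation: [-2.223, -2.219, 0.001]
ft_force: [-0.2, 0.5, -0.4]
width: 53.9
grasp_force: 30.0
```

{"method": "servo_tool", "body": {
  "plan": [
    [1,[13,-30,0],0],
    [1,[26,-60,0],0],
    [1,[39,-90,0],0],
    [1,[52,-120,0],0],
    [1,[65,-150,0],0],
    [1,[78,-180,0],0],
    [1,[91,-210,0],0],
    [1,[103,-240,0],0],
    [1,[114,-267,0],0],
    [1,[120,-281,0],0]
  ]
}}

```text
t: 28.7
ee_pos: [631.2, -227.9, 155.4]
orientation: [2.225, 2.217, -0.001]
ft_force: [-0.6, 0.8, -1.6]
width: 54.3
grasp_force: 30.0
```

{"method": "servo_tool", "body": {
  "plan": [
    [1,[2,-5,0],0],
    [1,[2,-5,0],0],
    [1,[2,-5,0],0],
    [1,[2,-5,0],0]
  ]
}}

```text
t: 29.03
ee_pos: [631.9, -228.4, 155.9]
orientation: [-2.221, -2.219, 0.001]
ft_force: [-0.3, 0.6, -0.5]
width: 54.1
grasp_force: 30.0
```

```bash
python3 -c "
from h import *
im,o=look(150,'w10')
t=ctrl.get_image('top'); cv2.imwrite('pics/t10.png',t)"
```

```text
tcp [ 631.9 -228.4  155.9] closing dir -0.1 tilt 0.08
px (263, 210, 111, 106) ctr [ 632.5 -232.4] size [61.9 58.8] dir 90.0
```

View pics/w10.png

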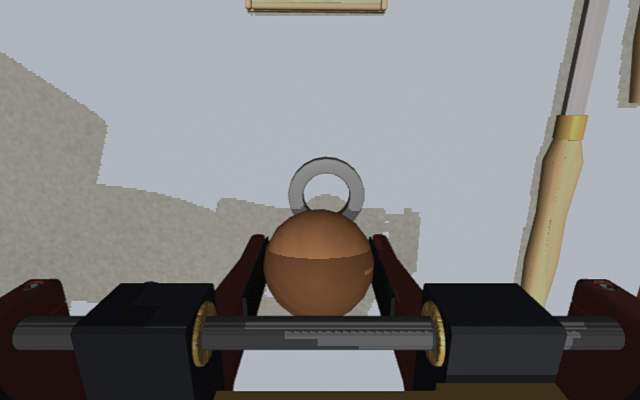

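The ball is held at px (318,265). The ring's outer edge runs px 288–365 at row 196 with its top at row 157, and the mouth spans 303–350.

Run:
```python
from h import *
o=ctrl.get_obs(); im=cv2.imread("pics/w10.png")
v=cv2.cvtColor(im,cv2.COLOR_BGR2GRAY).astype(float)
for row in(185,190,196):
    g=np.gradient(v[row,275:380]); k=np.argsort(-abs(g))[:8]; print(row,sorted((k+275).tolist()))
for a,b in(((288.5,196),(364.5,196)),((303,194),(350.5,194))): 
    p,q=[ray("wrist",x,14,o) for x in(a,b)]; print(p.round(1),q.round(1),((p+q)/2).round(1),(q-p)[0].round(1))
print("top outer/inner",ray("wrist",(326,157),14,o).round(1),ray("wrist",(326,172.5),14,o).round(1))
m=cv2.inRange(cv2.cvtColor(im,cv2.COLOR_BGR2HSV),(2,110,30),(16,255,255)); m=cv2.morphologyEx(m,cv2.MORPH_OPEN,np.ones((5,5)))
ys,xs=np.nonzero(m); print("ball top row",ys.min(),"cols",xs.min(),xs.max())
R=cv2.Rodrigues(np.array(o["orientation"],float))[0]; i=ctrl.camera_info("wrist"); f,cx,cy=K(i); T=np.array(i["T_tool_cam"]); cam=R@T[:3,3]+o["ee_pos"]
# ball centre in y: tangent ray of its upper edge, offset by radius, at z of centre
r=ray("wrist",(318.5,ys.min()),0,o)-cam; r/=np.linalg.norm(r)
n=np.array([0,r[2],-r[1]]); n*=np.sign(n[1]); n/=np.linalg.norm(n)
for zc in(o["ee_pos"][2]-1.3,): 
    s=-(n[2]*(zc-cam[2])+28)/n[1]; print("ball y",cam[1]+s)
c=(xs.min()+xs.max())/2; print("ball x",ray("wrist",(c,265),o["ee_pos"][2]-1.3,o)[0], "tcp",o["ee_pos"])
```

```text
185 [289, 290, 305, 306, 346, 347, 363, 364]
190 [287, 288, 303, 304, 348, 349, 350, 364]
196 [287, 288, 303, 304, 348, 349, 350, 364]
[ 605.1 -233.8   14. ] [ 676.2 -233.8   14. ] [ 640.6 -233.8   14. ] 71.0
[ 618.7 -231.9   14. ] [ 663.  -231.9   14. ] [ 640.9 -231.9   14. ] 44.3
top outer/inner [ 639.9 -197.2   14. ] [ 640.  -211.4   14. ]
ball top row 210 cols 0 639
ball y -229.43805077009318
ball x 633.6051820421783 tcp [ 632.20984543 -228.47193431  156.33884575]
```

{"method": "servo_tool", "body": {
  "plan": [
    [1,[8,-4,0],0],
    [1,[8,-4,-30],0],
    [1,[8,-4,-60],0],
    [1,[8,-4,-80],0],
    [1,[8,-4,-90],0],
    [1,[8,-4,-95],0],
    [1,[8,-4,-95],0],
    [1,[8,-4,-95],0],
    [1,[8,-4,-95],0]
  ]
}}

```text
t: 29.88
ee_pos: [641.7, -234.2, 63.0]
orientation: [2.222, 2.218, 0.002]
ft_force: [0.4, -0.1, -1.1]
width: 54.2
grasp_force: 30.0
```

```bash
python3 -c "
from h import *
im,o=look(60,'w11')"
```

```text
tcp [ 641.7 -234.2   63. ] closing dir -0.1 tilt 0.15
px (374, 235, 45, 68) ctr [ 683.6 -237.7] size [13.2 42.9] dir 111.9
px (263, 210, 111, 106) ctr [ 642.4 -236.6] size [60.8 57.6] dir 89.8
```

View pics/w11.png

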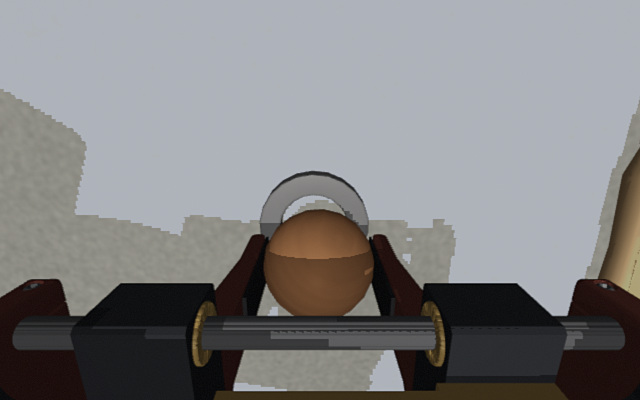

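```bash
python3 -c "
from h import *
o=ctrl.get_obs(); print(o['ee_pos'],o['orientation'])
for p in((260.5,224),(368.5,224),(314,171.5),(314,194.5)): print(ray('wrist',p,14,o).round(1))"
```

```text
[ 641.67918496 -234.18194903   63.06472933] [2.22163386e+00 2.21781183e+00 1.70685150e-03]
[ 604.9 -231.4   14. ]
[ 675.4 -231.6   14. ]
[ 640.  -196.6   14. ]
[ 639.9 -211.4   14. ]
```

{"method": "servo_tool", "body": {
  "plan": [
    [1,[-1.6,2,-8],0],
    [1,[-1.8,2,-16],0],
    [1,[-2,2,-22],0],
    [1,[-2,2,-26],0],
    [1,[-2,2,-28],0],
    [1,[-2,2,-28.5],0],
    [1,[-2,2,-28.5],0],
    [1,[-2,2,-28.5],0]
  ]
}}

```text
t: 30.6
ee_pos: [638.7, -232.5, 33.4]
orientation: [2.223, 2.219, -0.001]
ft_force: [-2.2, -1.6, 5.9]
width: 54.3
grasp_force: 30.0
```

{"method": "servo_tool", "body": {
  "plan": [
    [1,[1.2,0,0],0],
    [1,[1.2,0,-0.4],0],
    [1,[1.2,0,-0.4],0],
    [1,[1.2,0,-0.4],0]
  ]
}}

```text
t: 30.93
ee_pos: [639.4, -232.8, 33.0]
orientation: [2.223, 2.22, -0.002]
ft_force: [-4.2, -4.5, 7.6]
width: 54.1
grasp_force: 30.0
```

{"method": "servo_tool", "body": {
  "plan": [
    [1,[-0.6,-0.6,0],0],
    [1,[-0.6,-0.6,0],0],
    [1,[-0.6,-0.6,0],0]
  ]
}}

```text
t: 31.18
ee_pos: [639.4, -233.1, 32.8]
orientation: [2.223, 2.219, -0.0]
ft_force: [-1.8, -4.0, 4.1]
width: 53.9
grasp_force: 30.0
```

The ball is seated against the ring with small forces. I'll release, rise straight up and back off to look.

{"method": "servo_tool", "body": {
  "plan": [
    [0.3,[0,0,0],0],
    [0.2,[0,0,0],0],
    [0.1,[0,0,0],0],
    [0.1,[0,0,0],0],
    [0.1,[0,0,0],0],
    [0.1,[0,0,0],0],
    [0,[0,0,10],0],
    [0,[0,0,40],0],
    [0,[0,0,75],0],
    [0,[0,0,110],0]
  ]
}}

```text
t: 32.02
ee_pos: [638.6, -232.1, 143.7]
orientation: [-2.222, -2.218, 0.001]
ft_force: [0.3, 0.3, 0.4]
width: 87.9
grasp_force: 0.0
```

{"method": "servo_tool", "body": {
  "plan": [
    [0,[-25,-25,15],0],
    [0,[-50,-50,20],0],
    [0,[-75,-75,20],0],
    [0,[-100,-100,20],0],
    [0,[-125,-125,20],0],
    [0,[-150,-150,20],0],
    [0,[-175,-175,20],0],
    [0,[-175,-175,20],0],
    [0,[-175,-175,20],0]
  ]
}}

```text
t: 32.77
ee_pos: [463.1, -408.7, 163.3]
orientation: [2.227, 2.215, 0.0]
ft_force: [0.5, 0.1, -0.1]
width: 87.8
grasp_force: 0.0
```

```bash
python3 -c "
from h import *
a=ctrl.get_image('top'); b=ctrl.get_image('scene')
a=cv2.resize(a[90:250,140:500],None,fx=2.2,fy=2.2,interpolation=cv2.INTER_CUBIC)[:, :790]; b=cv2.resize(b[150:310,140:500],None,fx=2.2,fy=2.2,interpolation=cv2.INTER_CUBIC)[:248,:790]
cv2.imwrite('pics/end.png',np.vstack([a,b])[:600])"
```

```text
(no output)
```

View pics/end.png

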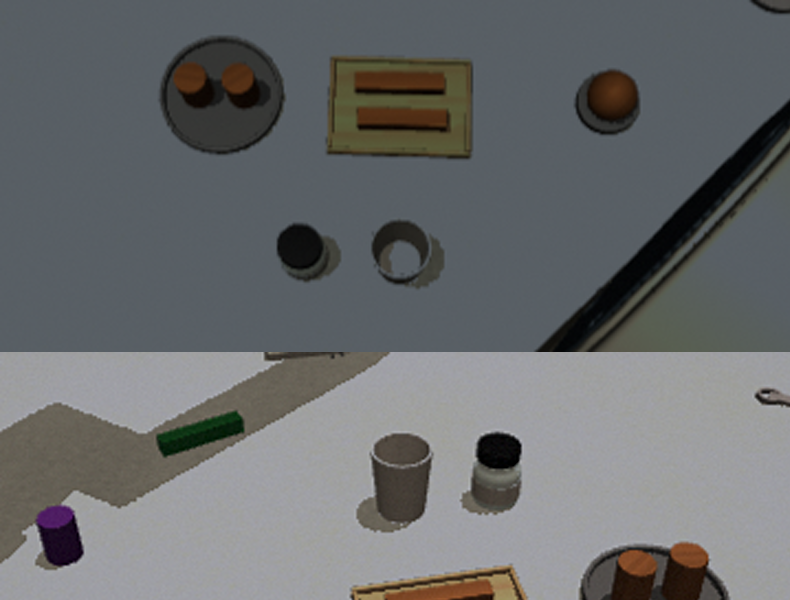

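The final picture shows both bars flat and side by side, both rounds upright in the round tray, the ball on the ring, and the jar and cup unmoved. I'll check the ball's seat numerically, without another picture.

Run:
```python
from h import *
for n,(u,v),(h,w) in(("top",(418,133),(16,16)),("scene",(225,285),(30,26))):
    im=ctrl.get_image(n); s=im[v-h:v+h,u-w:u+w]
    m=(s[:,:,2].astype(int)-s[:,:,0]>12).astype(np.uint8)
    c=max(cv2.findContours(m,0,cv2.CHAIN_APPROX_NONE)[0],key=cv2.contourArea); (a,b),r=cv2.minEnclosingCircle(c)
    print(n,round(a+u-w,1),round(b+v-h,1),round(r,1),ray(n,(a+u-w,b+v-h),31.3).round(1))
```

```text
top 417.9 132.8 11.4 [ 639.6 -233.1   31.3]
scene 223.1 284.7 15.5 [ 639.  -232.8   31.3]
```

Both views cast to z = 31.3, the seated height, agree at (639, -233), which is the ring's centre. I'm handing in.

```bash
python3 -c "
from workcell import ctrl
print(ctrl.close_job())"
```

```text
the job is handed in; nothing more can be done
None
```

I handed the job in at about 33 s: both bars are flat and side by side in the pen tray, both rounds are upright in the round tray, the ball is seated in the ring, and the jar and cup are untouched, but I viewed 15 pictures, one over the limit of 14.

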